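Bolt the glaze tank's lid and dip its level gauge

TASK

Take the level reading of the glaze tank: first slide the barrel bolt on the tank's lid fully home into its keeper, then take the dip gauge from its wooden cradle and push it down the slanting guide tube until its collar stops on the mouth. Draw it out again and present it for reading: finish still holding the gauge in the gripper, level and still, its tip a few centimetres above the middle of the white tile, touching nothing else. Do not disturb the two cups and the bowl.

Things in the scene. Friction and masses are not known exactly. Their poses are not given: they have to be found in the camera images.
- tank: closed steel tank, 160 (x) x 240 (y) x 125 mm high with its aluminium lid; fixed, turned up to about 15 degrees either way. Origin under its centre at bench height, z up, its +x side is the one away from the robot. The guide tube leaves the lid on its +x, -y quarter and slants up towards the tank's +x; the barrel bolt lies on the lid, along the tank's y at tank x = 15 mm, its keeper stands on the tank's narrow fixed rim along its +y side, level with the lid's top.
- bolt (a joint): travel of the barrel bolt in m: 0 is fully drawn back, 0.040 is fully home in its keeper (a hard stop). It slides towards the tank's +y, needs about 3 N, and stays where it is left.
- bolt_knob (a point): grip point on the bolt's knob, a plain upright steel pin 14 mm across (17 mm at its top 6 mm); this point is on its axis, 13 mm below its top and 40 mm above the lid (165 mm above the bench). It moves with the bolt. The bolt's two guides and the keeper (at tank y = 114 mm) stand at most 19 mm above the lid.
- guide_tube: slanting steel tube fixed to the tank; this origin is the centre of its mouth, 167 mm above the bench, at tank x = 80 mm, y = -55 mm. Its z axis is the tube's axis pointing up and out of the mouth, towards the tank's +x and 40 degrees above the horizontal; its y axis is the tank's y. Mouth flared, 36 mm outside and 30 mm inside, narrowing over 17 mm to an 18 mm bore; 65 mm of tube stand above the lid, and the way inside is free for the whole rod.
- gauge: dip gauge, 248 mm long, about 0.18 kg, loose: a steel rod 10 mm across with a round tip, a steel collar 40 mm across and 8 mm thick, and a black square handle 18 x 18 x 110 mm. Origin on the axis at the centre of the collar's rod-side face; x axis along the gauge from tip to handle: the tip is at x = -130 mm, the collar runs from 0 to 8 mm, the handle from 8 to 118 mm. At the start it lies level on the cradle, its axis 80 mm above the bench, z up, tip towards the robot.
- gauge_grip (a point): point on the gauge's axis in its handle, 45 mm from the gauge's origin; here the sides of the handle are free (the cradle's post holds it at x = 96 to 110 mm).
- gauge_tip (a point): the very end of the gauge's rod, on its axis.
- cradle: fixed wooden stand 250 x 70 mm, with two notched posts that rise to 95 mm (under the rod, 90 mm tipward of the collar) and 91 mm (under the handle); the notches are open upwards and leave 2 mm on each side. Origin at bench height, the gauge's origin lies 30 mm ahead of it (its x axis is along the gauge). It and the tile stand on either side of the tank, which on which side varies.
- tile: white glazed tile, 110 x 110 mm in a light wooden frame of 130 x 130 mm, 12 mm high at most; fixed. Origin under its centre at bench height.
- tile_top (a point): middle of the tile's upper face, 10 mm above the bench.
- cup_a: loose green cup, 60 mm across, 55 mm high, beyond the tank; origin under its centre. Leave alone.
- cup_b: loose green cup like cup_a. Leave alone.
- bowl: loose white bowl, 90 mm across, 45 mm high, beyond the tank; origin under its centre. Leave alone.
Things that resemble listed ones, but are neither listed nor needed, are in the scene too. Leave any turquoise look-alike of the gauge alone.

How it is judged:
By the outcome, as a careful person would: the job done as asked, in the order asked, and still so for the second after the job is handed in, while the arm keeps its last pose, push and grip.
It also fails if it takes over 64 s, if anything falls off the work surface, if the arm or the gripper's body presses on something with over 40 N, if the wrist force passes 120 N, or if a joint passes its speed limit or range.

ROBOT

A 6-joint arm with a two-finger parallel gripper is mounted at the origin on the work surface. World frame = base frame: x ahead of the robot, y to its left, z up, the work surface at z = 0. Lengths are in m, angles in rad, forces in N, time in s.
With the tool pointing down it reaches from about 0.375 to 0.9 m from the base axis. Payload 3.1 kg.
Tool frame: the origin (TCP) lies midway between the tips of the shut fingers; the grasp point (between the pads) lies manip.hold_point_z behind it (manip.hold_point_z is the distance from the TCP to the grasp point, in m); z points along the fingers, y is the direction in which the jaws open and shut (so a half turn about z gives the same grasp; the last joint's range is limited). The gripper opens to 85 mm and grips with 20 to 120 N. Pads are 22 mm wide; open, the fingers measure 114 mm over their backs; the gripper's body (76 mm by 85 mm) begins 54 mm behind the grasp point. The pads swing forward as they close: fully open they stand 13 mm farther back than shut.
Start: joints at [-1.528, 0.527, 1.433, -0, 1.181, -0.178], TCP at [0.138, -0.61, 0.231] pointing down, gripper open.
Joint ranges: [-3.08, 3.08], [-0.75, 2.2], [0.22, 2.44], [-1.43, 4.57], [0, 2.65], [-2.85, 2.85]. Speed limits (rad/s): [2.79, 2.79, 3.14, 3.14, 3.14, 3.14].

INTERFACE

Orientations are given as a unit quaternion [x, y, z, w].
In Python, from station import manip, snapshot, workorder, models gives the robot as it stands.
- The arm moves only by the tool jog_arm, never from a script. Its argument "commands" is a list of rows, each a list of 5 numbers: the opening in per cent of the stroke, from 0 (shut) to 100 (fully open), then the shift along the world's x, y, z in cm, then the turn about the world's z in rad. A call has 1 to 8 rows; each row shifts and turns the pose as measured when the row begins; what a row does not reach is not made up. A row lasts 1/12 s, in which the tool goes at most 41.7 mm and 7.16 degrees, less where a joint would pass 70% of its speed; a pose out of reach is approached as far as the arm can. A call with a gripper value outside its range is refused whole. The fingers move at their own pace and stop on an object; "squeeze" is the grip in N (left out, the last holds). Time passes only in rows, so rows that do not move let the fingers close. It gives the time, the measured TCP pose, the force and the opening at its end, in the units of the state.
- manip.sense(): the state, without advancing time (a new reading comes with each control period).
- snapshot(name): name is "scene" or "top" or "wrist"; returns a dict with "image" (400x640x3 uint8, red, green, blue), "intrinsics" (3x3 intrinsics, pixels), "extrinsics" (4x4, takes a point from camera to world coordinates); the wrist camera has in their place "hand_eye" (4x4, takes a point from camera to tool coordinates, whose origin is the TCP and whose axes are the flange's). Camera axes: x right, y down, z forward; pixel columns grow to the right and rows downward; lengths in m; the calibration is good to about 2 mm. The wrist camera is an equidistant fisheye: a pixel r from the principal point sees the ray r / f radians off the axis. A picture is of the moment at which its call begins: read the wrist's pose just before it. There is no depth.
- workorder.sign_off(): hands the job in, once; it reports no verdict.
Trained networks look in a picture, given as the dict that the camera call returned (one of the last four; its "shot" number tells which), for a name from the list of things; names that differ only in an ending like _2 or _b are one class to them, and where a whole thing is asked for, a point or a joint stands for the part that bears it (a point fixed in the world has none). Each returns a list of dicts, best first, with "score" (0 to 1); they miss things now and then, are a little off and sometimes report something else, mostly with a low value. They report only what shows in the picture. A call takes as long as a camera call. They do not tell look-alikes from the thing itself.
- models.find_in(picture, name): "centre" ([x, y, z] in m, in world coordinates, good to about 4 mm: the middle of the surface that is visible of it).
- models.pinpoint(picture, name): "centre" ([x, y, z] in m, in world coordinates, good to about 4 mm: a listed point, or the origin of a listed thing).
The state is a dict: "t": time; "q": joint angles; "qd": joint speeds; "tau": joint torques, N m; "tcp_pos": TCP position; "tool_rot": TCP orientation; "force": force on the tool from outside, world axes, zero at the start; "ft_torque": the same for the moment, N m; "finger_gap": opening from 0.0 (shut) to 1.0 (fully open).
Only numpy, scipy, OpenCV 4.12 (cv2) and the standard library are available. Lean on these libraries where they do the work, as an engineer would, in place of code of your own. Each camera call takes 0.05 s, during which the arm holds its last target. There are 200 camera calls.

## Working session

There is one attempt and no reset: what is moved stays moved. The work goes in short steps, Python scripts to look and compute and a tool call to move; the robot and the scene stay as the last step left them, time stands still between calls to the robot, and variables do not carry over. Pictures are saved under pics/ and viewed, about 8 in all and at most 12, crops included, and the job is handed in when it is done.

Besides the shell and the picture viewer there is one more tool, called after "Emit:" as name(argument=value, ...), one argument or row to a line, values as JSON. jog_arm: Moves the arm, as the interface text tells. Its arguments: {"type":"object","properties":{"commands":{"type":"array","items":{"type":"array","items":{"type":"number"}}},"squeeze":{"type":"number"}},"required":["commands"]}

```bash
ls; mkdir -p pics; cat > h.py <<'E'
import numpy as np, cv2
from station import manip, snapshot, workorder, models
def look(cam,names,save=None):
    p=snapshot(cam)
    if save: cv2.imwrite('pics/'+save,p['image'][:,:,::-1])
    for n in names:
        for f in ('find_in','pinpoint'):
            try: r=getattr(models,f)(p,n)
            except Exception as e: print(n,f,e); continue
            print(n,f,[(np.round(d['centre'],4).tolist(),round(d['score'],2)) for d in r[:3]])
    return p
def proj(p,X):
    E=np.linalg.inv(p['extrinsics']);c=E[:3,:3]@np.array(X)+E[:3,3];u=p['intrinsics']@c;return u[:2]/u[2]
def st():
    s=manip.sense(); print({k:np.round(s[k],4).tolist() for k in ('t','q','tcp_pos','tool_rot','force','ft_torque','finger_gap')})
E
python3 - <<'E'
from h import *
print([d for d in dir(manip) if d[0]!='_'],manip.hold_point_z); st()
N=['tank','bolt_knob','guide_tube','gauge','gauge_grip','gauge_tip','cradle','tile','tile_top','cup_a','bowl']
a=look('top',N,'t1.png'); print('---'); b=look('scene',N,'s1.png')
for p in (a,b): print(p['intrinsics'].round(1).tolist(),p['extrinsics'].round(3).tolist())
E
```

```text
pics
['PlanningError', 'hold_point_z', 'sense'] 0.0187
{'t': 0.0, 'q': [-1.5275, 0.5285, 1.4339, -0.0, 1.1814, -0.1785], 'tcp_pos': [0.1375, -0.6089, 0.2303], 'tool_rot': [0.9939, 0.1107, 0.0001, -0.0011], 'force': [-0.3041, -0.304, -0.6513], 'ft_torque': [0.0037, 0.0042, 0.0067], 'finger_gap': 0.9996}
tank find_in [([0.4561, 0.0146, 0.1236], 0.61), ([0.7156, 0.075, 0.0258], 0.29)]
tank pinpoint [([0.4577, 0.0168, 0.0001], 0.61)]
bolt_knob find_in [([0.4656, 0.0575, 0.1446], 0.73)]
bolt_knob pinpoint [([0.4686, 0.0508, 0.1657], 0.48)]
guide_tube find_in [([0.5236, -0.0324, 0.1556], 0.71)]
guide_tube pinpoint [([0.5476, -0.0256, 0.1713], 0.53)]
gauge find_in [([0.2911, 0.5172, 0.0264], 0.98), ([0.4792, 0.3181, 0.0878], 0.83)]
gauge pinpoint [([0.4608, 0.3165, 0.0752], 0.97), ([0.2968, 0.5362, 0.0197], 0.93)]
gauge_grip find_in [([0.2944, 0.5195, 0.026], 0.86), ([0.4808, 0.3235, 0.0837], 0.84)]
gauge_grip pinpoint [([0.5034, 0.3297, 0.0772], 0.88), ([0.285, 0.4942, 0.0112], 0.72)]
gauge_tip find_in [([0.4787, 0.3172, 0.0882], 0.83), ([0.2886, 0.5196, 0.0252], 0.82)]
gauge_tip pinpoint 
[... 1934 characters left out ...]
821, 0.3307, 0.0891], 0.26)]
tile_top pinpoint [([0.4477, -0.2976, 0.0113], 0.88)]
cup_a find_in [([0.7092, 0.07, 0.0344], 0.73), ([0.7428, -0.03, 0.0317], 0.57)]
cup_a pinpoint [([0.7082, 0.0745, -0.0013], 0.74), ([0.7444, -0.0219, -0.0003], 0.63)]
bowl find_in [([0.7451, -0.1572, 0.0254], 0.83)]
bowl pinpoint [([0.7527, -0.1434, 0.0006], 0.77)]
[[450.7, 0.0, 325.4], [0.0, 450.7, 198.9], [0.0, 0.0, 1.0]] [[-0.003, -0.985, 0.17, 0.313], [-1.0, 0.006, 0.02, 0.085], [-0.021, -0.17, -0.985, 1.387], [0.0, 0.0, 0.0, 1.0]]
[[381.4, 0.0, 324.6], [0.0, 381.4, 205.4], [0.0, 0.0, 1.0]] [[-0.656, 0.614, -0.438, 1.031], [0.755, 0.537, -0.377, 0.524], [0.004, -0.578, -0.816, 1.039], [0.0, 0.0, 0.0, 1.0]]
```

View pics/t1.png

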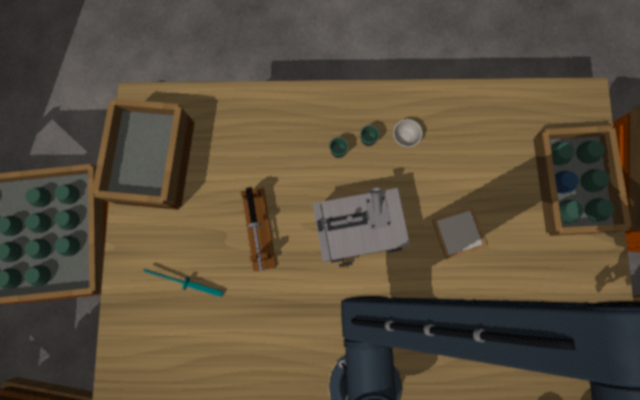

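View pics/s1.png

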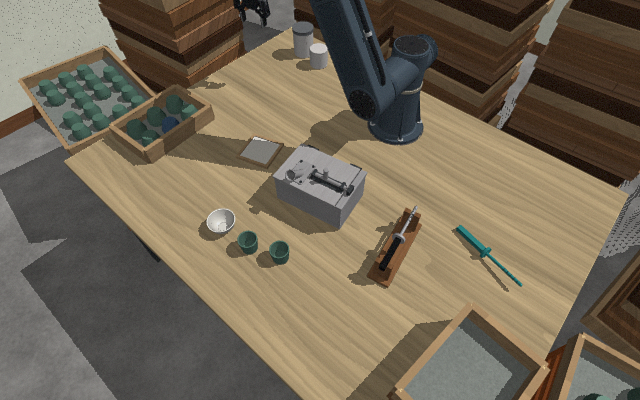

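Top view: tank at about (360,222), turned by +0.17 rad. The gauge in its cradle is at about (257,228), with the black handle away from the robot. The turquoise decoy is at (185,282), the tile at (460,232), and the cups and bowl lie beyond the tank. I'll go to the bolt first.

Emit:
jog_arm(
  commands=[
    [60,2.9,2.9,0,0],
    [60,2.9,2.9,0,0],
    [60,2.9,2.9,0,0],
    [60,2.9,2.9,0,0],
    [60,2.9,2.9,0,0],
    [60,2.9,2.9,0,0],
    [60,2.9,2.9,0,0],
    [60,2.9,2.9,0,0],
  ],
)

```text
t: 2.97
tcp_pos: [0.3675, -0.3798, 0.232]
tool_rot: [0.995, 0.102, -0.001, 0.006]
force: [-0.1, 0.1, -0.8]
finger_gap: 0.601
```

Emit:
jog_arm(
  commands=[
    [60,2.9,2.9,0,0],
    [60,2.0,3.5,0,0],
    [60,1.0,4,0,0],
    [60,0,4,0,0],
    [60,0,4,0,0],
    [60,0,4,0,0],
    [60,0,4,0,0],
    [60,0,4,0,-0.05],
  ],
)

```text
t: 3.63
tcp_pos: [0.4351, -0.0676, 0.2342]
tool_rot: [0.997, 0.077, 0.005, 0.01]
force: [1.0, 0.4, -0.8]
finger_gap: 0.604
```

Emit:
jog_arm(
  commands=[
    [60,1.2,3.8,0,0],
    [60,1.2,3.8,0,0],
    [60,1.2,3.8,0,0.02],
    [60,0,0,0,0],
  ],
)

```text
t: 3.97
tcp_pos: [0.4698, 0.0588, 0.2356]
tool_rot: [0.996, 0.089, 0.006, 0.009]
force: [0.4, -0.1, 0.2]
finger_gap: 0.6
```

```bash
cat >> h.py <<'E'
from scipy.spatial.transform import Rotation as Ro
def wfun(p,s):
    T=np.eye(4);T[:3,:3]=Ro.from_quat(s['tool_rot']).as_matrix();T[:3,3]=s['tcp_pos'];return T@p['hand_eye']
def wproj(p,s,X):
    c=np.linalg.inv(wfun(p,s))@np.r_[X,1];K=p['intrinsics'];th=np.arctan2(np.hypot(c[0],c[1]),c[2]);ph=np.arctan2(c[1],c[0])
    return np.array([K[0,2]+K[0,0]*th*np.cos(ph),K[1,2]+K[1,1]*th*np.sin(ph)])
def wray(p,s,uv,z):
    K=p['intrinsics'];v=np.array([(uv[0]-K[0,2])/K[0,0],(uv[1]-K[1,2])/K[1,1]]);th=np.hypot(*v);d=np.r_[np.sin(th)*v/th,np.cos(th)]
    T=wfun(p,s);d=T[:3,:3]@d;o=T[:3,3];return o+d*(z-o[2])/d[2]
def tank(yaw,o,X):
    c,s_=np.cos(yaw),np.sin(yaw);return np.array([o[0]+c*X[0]-s_*X[1],o[1]+s_*X[0]+c*X[1],X[2]])
E
python3 - <<'E'
from h import *
st();s=manip.sense()
p=snapshot('wrist');im=p['image'][:,:,::-1].copy();print(p['intrinsics'].tolist(),p['hand_eye'].round(3).tolist())
for n in ('bolt_knob','tank','guide_tube'):
    print(n,[(np.round(d['centre'],4).tolist(),round(d['score'],2)) for d in models.pinpoint(p,n)[:2]])
o=[.459,.015]
cs=[tank(.17,o,[x,y,.125]) for x,y in((.08,.12),(.08,-.12),(-.08,-.12),(-.08,.12))]+[np.array([.471,.047,.178]),tank(.17,o,[.08,-.055,.167])]
for X in cs: u=wproj(p,s,X);cv2.circle(im,tuple(int(v) for v in u),3,(0,0,255),1)
cv2.imwrite('pics/w1.png',im)
E
```

```text
{'t': 3.9667, 'q': [-0.1021, 0.3138, 1.8041, -0.0184, 1.008, 1.2995], 'tcp_pos': [0.4698, 0.0588, 0.2356], 'tool_rot': [0.9959, 0.0893, 0.0062, 0.0091], 'force': [0.3808, -0.0934, 0.2293], 'ft_torque': [-0.0064, 0.0293, 0.0133], 'finger_gap': 0.6004}
[[309.70691628693146, 0.0, 318.86346258452687], [0.0, 309.70691628693146, 200.41483493503844], [0.0, 0.0, 1.0]] [[-0.0, -0.954, -0.299, 0.076], [1.0, -0.0, 0.001, 0.001], [-0.001, -0.299, 0.954, -0.143], [0.0, 0.0, 0.0, 1.0]]
bolt_knob [([0.4693, 0.0459, 0.1646], 0.61)]
tank [([0.4592, 0.0135, -0.0038], 0.79)]
guide_tube [([0.5469, -0.0292, 0.1626], 0.76)]
```

View pics/w1.png

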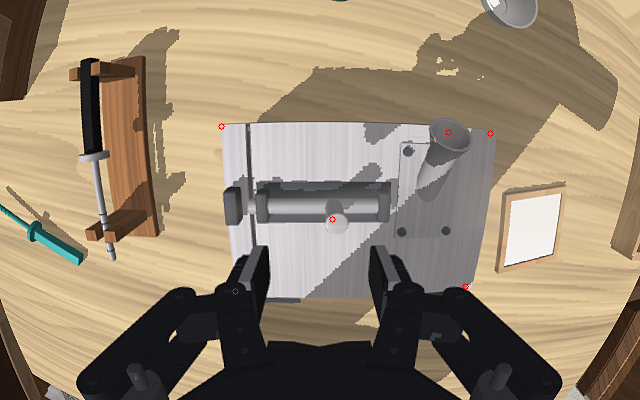

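The knob's top shows at (337,220) and the projected tank outline and mouth fit the picture, so my estimates hold. Next I lower over the knob.

Emit:
jog_arm(
  commands=[
    [60,0,-1.25,0,-0.005],
    [60,0,0,-3,0],
    [60,0,0,-3,0],
    [60,0,0,-2,0],
    [60,0,0,0,0],
  ],
  squeeze=30,
)

```text
t: 4.58
tcp_pos: [0.4698, 0.0297, 0.1552]
tool_rot: [0.997, 0.076, 0.008, 0.012]
force: [-0.7, 0.2, 0.4]
finger_gap: 0.595
```

Emit:
jog_arm(
  commands=[
    [60,0,1.2,-0.3,0.01],
    [60,0,0,0,0],
    [60,0,0,0,0],
  ],
)

```text
t: 4.83
tcp_pos: [0.4701, 0.0388, 0.1528]
tool_rot: [0.997, 0.077, 0.008, 0.012]
force: [0.4, -1.0, -0.3]
finger_gap: 0.601
```

Emit:
jog_arm(
  commands=[
    [60,0,0.9,-0.4,0.01],
    [30,0,0,0,0],
    [10,0,0,0,0],
    [0,0,0,0,0],
    [0,0,0,0,0],
    [0,0,0,0,0],
  ],
)

```text
t: 5.33
tcp_pos: [0.4721, 0.0482, 0.1519]
tool_rot: [0.996, 0.084, 0.011, 0.014]
force: [0.6, -0.9, -3.3]
finger_gap: 0.181
```

Emit:
jog_arm(
  commands=[
    [0,-0.2,1.2,0,0],
    [0,-0.2,1.2,0,0],
    [0,-0.2,1.2,0,0],
    [0,-0.1,0.8,0,0],
    [0,-0.1,0.5,0,0],
    [0,0,0,0,0],
  ],
)

```text
t: 5.83
tcp_pos: [0.4683, 0.0682, 0.1521]
tool_rot: [0.994, 0.097, 0.009, 0.043]
force: [-0.7, 4.2, 3.2]
finger_gap: 0.177
```

Emit:
jog_arm(
  commands=[
    [0,-0.1,0.6,0,0],
    [0,-0.1,0.6,0,0],
    [0,-0.1,0.6,0,0],
    [0,0,0,0,0],
  ],
)

```text
t: 6.17
tcp_pos: [0.468, 0.0679, 0.1519]
tool_rot: [0.993, 0.103, 0.006, 0.059]
force: [-1.3, 3.5, 3.6]
finger_gap: 0.178
```

```bash
python3 - <<'E'
from h import *
st();print(Ro.from_quat(manip.sense()['tool_rot']).as_matrix().round(3))
E
```

```text
{'t': 6.1667, 'q': [-0.0185, 0.4559, 1.8899, -0.1663, 0.7765, 1.4642], 'tcp_pos': [0.468, 0.0679, 0.1519], 'tool_rot': [0.9929, 0.1025, 0.0059, 0.0593], 'force': [-1.2805, 3.5481, 3.6355], 'ft_torque': [1.8425, 0.2433, -0.0515], 'finger_gap': 0.1776}
[[ 0.979  0.203  0.024]
 [ 0.204 -0.972 -0.116]
 [-0.     0.119 -0.993]]
```

```bash
python3 - <<'E'
from h import *
s=manip.sense();p=snapshot('wrist');q=snapshot('scene')
a=p['image'][80:380,170:470];b=cv2.resize(q['image'][110:260,240:390],(300,300),interpolation=cv2.INTER_CUBIC)
b=cv2.resize(b,(400,400));a=cv2.resize(a,(400,400))
cv2.imwrite('pics/b1.png',np.hstack([a,b])[:,:,::-1])
for c in(p,q): print([(np.round(d['centre'],4).tolist(),round(d['score'],2)) for d in models.pinpoint(c,'bolt_knob')[:2]])
E
```

```text
[([0.466, 0.0696, 0.1618], 0.93), ([0.5035, 0.3291, 0.081], 0.59)]
[([0.469, 0.0688, 0.1673], 0.51), ([0.4463, -0.2966, -0.0024], 0.33)]
```

View pics/b1.png

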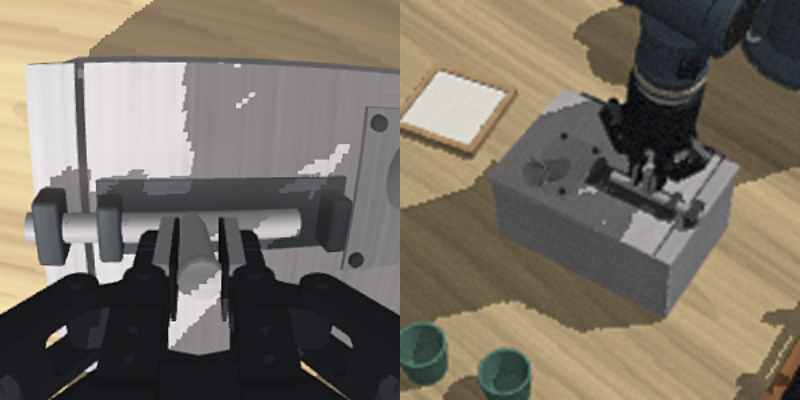

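Emit:
jog_arm(
  commands=[
    [0,-0.15,1.0,0,0],
  ],
)

```text
t: 6.45
tcp_pos: [0.4677, 0.07, 0.1522]
tool_rot: [0.992, 0.109, 0.005, 0.068]
force: [7.9, -76.6, -21.0]
finger_gap: 0.173
```

```bash
python3 - <<'E'
from h import *
K=np.array([[309.707,0,318.863],[0,309.707,200.415],[0,0,1]]);p=snapshot('wrist')
def tk(X): 
    d=np.array(X[:2])-[.459,.0145];return (np.array([np.cos(.17)*d[0]+np.sin(.17)*d[1],-np.sin(.17)*d[0]+np.cos(.17)*d[1]])*1000).round(1)
s={'tcp_pos':[.468,.0679,.1519],'tool_rot':[.9929,.1025,.0059,.0593]}
for n,u,z in(('keepL',(195,225),.142),('keepR',(219.5,225),.142),('gL',(243.5,228),.142),('gR',(261.5,228),.142),('g2L',(408,228),.142),('g2R',(430,228),.142),('tip',(188.8,251),.137),('knobtop',(320,286),.178)): print(n,tk(wray(p,s,u,z)))
s={'tcp_pos':[.4698,.0588,.2356],'tool_rot':[.9959,.0893,.0062,.0091]}
for n,u,z in(('keep',(225,190),.142),('keepR',(241,190),.142),('gL',(257,190),.142),('gR',(270,190),.142),('g2R',(391,190),.142),('knobtop',(337,219),.178)): print('w1',n,tk(wray(p,s,u,z)))
im=cv2.imread('pics/w1.png')[150:260,200:420];cv2.imwrite('pics/w1c.png',cv2.resize(im,None,fx=3.5,fy=3.5,interpolation=cv2.INTER_CUBIC))
E
```

```text
keepL [ 31.9 116. ]
keepR [ 32.  102.3]
gL [30.3 89.4]
gR [30.3 79.7]
g2L [28.9 -2.3]
g2R [ 28.4 -16.8]
tip [ 13.7 123.2]
knobtop [16.7 52.5]
w1 keep [ 29.2 115.3]
w1 keepR [ 29.2 101.7]
w1 gL [29.1 88.5]
w1 gR [29.1 77.9]
w1 g2R [ 29.6 -19.7]
w1 knobtop [18.  26.9]
```

View pics/w1c.png

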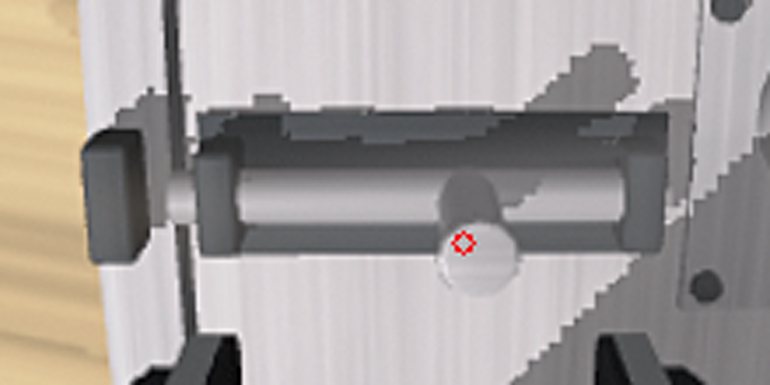

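Emit:
jog_arm(
  commands=[
    [0,0,0,0,0],
    [0,0,-0.2,0,0],
    [0,0,-0.2,0,0],
    [0,0,0,0,0],
    [0,0,0,0,0],
    [0,0,0,0,0],
    [0,0,0,0,0],
    [0,0,0,0,0],
  ],
  squeeze=120,
)

```text
t: 7.17
tcp_pos: [0.4679, 0.0682, 0.1523]
tool_rot: [0.992, 0.104, 0.006, 0.065]
force: [1.0, -3.2, 0.6]
finger_gap: 0.149
```

Emit:
jog_arm(
  commands=[
    [40,0,0,0,0],
    [40,0,0,1,0],
    [40,0,0,3,0],
    [20,0.5,-2,1,0],
    [0,0.3,-2,0,0],
    [0,0,-1,0,0],
    [0,0,0,0,0],
    [0,0,0,0,0],
  ],
  squeeze=40,
)

```text
t: 7.83
tcp_pos: [0.475, 0.0147, 0.2048]
tool_rot: [0.991, 0.116, 0.004, 0.073]
force: [-0.6, -0.0, -0.8]
finger_gap: 0.001
```

```bash
python3 - <<'E'
from h import *
st();s=manip.sense();p=snapshot('wrist')
print([(np.round(d['centre'],4).tolist(),round(d['score'],2)) for d in models.pinpoint(p,'bolt_knob')[:2]])
cv2.imwrite('pics/b2.png',cv2.resize(p['image'][100:350,140:500],None,fx=2.2,fy=2.2)[:,:,::-1])
E
```

```text
{'t': 7.8333, 'q': [-0.1156, 0.3668, 1.8412, -0.1799, 0.8997, 1.3322], 'tcp_pos': [0.475, 0.0147, 0.2048], 'tool_rot': [0.9906, 0.1158, 0.0041, 0.0732], 'force': [-0.5717, -0.0371, -0.8347], 'ft_torque': [0.0668, 0.039, 0.0082], 'finger_gap': 0.0009}
[([0.4664, 0.0699, 0.1645], 0.59)]
```

View pics/b2.png

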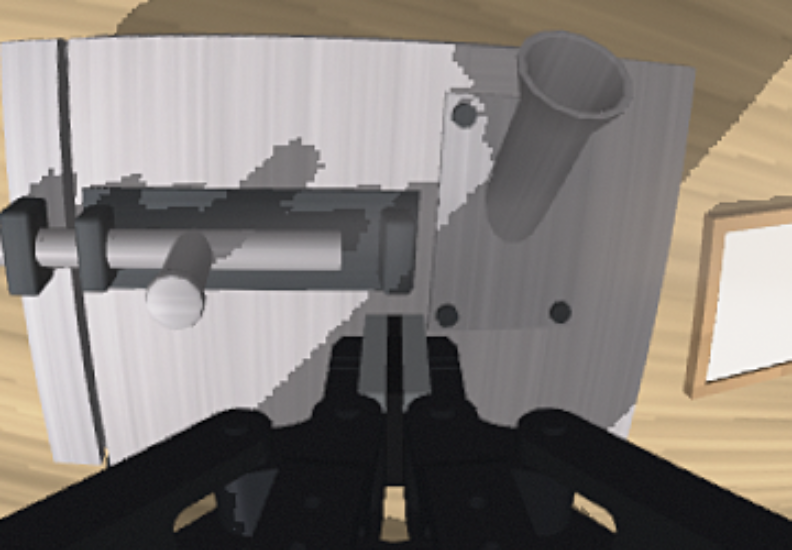

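Emit:
jog_arm(
  commands=[
    [0,-0.4,1,-2,0],
    [0,0,0,-2,0],
    [0,0,0,-0.6,0],
    [0,0,0,0,0],
    [0,-0.1,1.0,0,0],
    [0,-0.1,0.8,0,0],
    [0,0,0,0,0],
  ],
)

```text
t: 8.52
tcp_pos: [0.4682, 0.0453, 0.1573]
tool_rot: [0.99, 0.12, 0.003, 0.076]
force: [0.5, -9.2, -3.8]
finger_gap: -0.001
```

Contact with the knob; one firm push tells hard stop from jam.

Emit:
jog_arm(
  commands=[
    [0,-0.1,0.8,0,0],
    [0,-0.1,0.8,0,0],
  ],
)

```text
t: 8.68
tcp_pos: [0.4683, 0.0464, 0.1584]
tool_rot: [0.987, 0.13, -0.001, 0.094]
force: [6.3, -47.7, -22.0]
finger_gap: -0.0
```

Emit:
jog_arm(
  commands=[
    [0,0,-1,0,0],
    [0,0,0,3.5,0],
    [0,0,0,3.5,0],
    [0,0.5,3.8,0,0],
    [0,0.5,3.8,0,0],
    [0,0.5,3.8,0,0],
    [0,0.5,3,0,0],
    [0,0,0,0,0],
  ],
)

```text
t: 9.35
tcp_pos: [0.4922, 0.1846, 0.2387]
tool_rot: [0.987, 0.126, 0.004, 0.095]
force: [0.4, 0.1, 0.0]
finger_gap: -0.002
```

Emit:
jog_arm(
  commands=[
    [0,-0.5,0,-3.8,-0.05],
    [0,0,0,-3.8,-0.05],
    [0,0,0,-3.8,0],
    [0,0,0,-2,0],
    [0,0,-1,0,0],
    [0,0,-0.6,0,0],
    [0,0,-0.5,0,0],
  ],
)

```text
t: 9.93
tcp_pos: [0.4905, 0.1712, 0.1093]
tool_rot: [0.992, 0.08, 0.01, 0.094]
force: [-0.3, -0.3, 0.2]
finger_gap: -0.0
```

Emit:
jog_arm(
  commands=[
    [0,0,-0.6,0,0],
    [0,0,-0.5,0,0],
    [0,0,-0.5,0,0],
    [0,0,-0.5,0,0],
    [0,0,-0.5,0,0],
  ],
)

```text
t: 10.35
tcp_pos: [0.4932, 0.1542, 0.1138]
tool_rot: [0.994, 0.071, 0.019, 0.08]
force: [-3.1, 24.3, -5.8]
finger_gap: -0.004
```

Emit:
jog_arm(
  commands=[
    [0,0,-0.6,-0.05,0],
    [0,0,-0.5,-0.05,0],
    [0,0,-0.5,-0.05,0],
    [0,0,-0.5,-0.05,0],
    [0,0,-0.5,-0.05,0],
    [0,0,-0.5,-0.05,0],
    [0,0,-0.5,-0.05,0],
    [0,0,-0.5,-0.05,0],
  ],
)

```text
t: 11.02
tcp_pos: [0.4938, 0.1552, 0.1147]
tool_rot: [0.997, 0.051, 0.037, 0.037]
force: [-1.6, 22.6, -3.4]
finger_gap: -0.001
```

Emit:
jog_arm(
  commands=[
    [0,0.1,-0.5,-0.05,0],
    [0,0.1,-0.5,-0.05,0],
    [0,0.1,-0.5,-0.05,0],
    [0,0.1,-0.5,-0.05,0],
    [0,0.1,-0.5,-0.05,0],
    [0,0.1,-0.5,-0.05,0],
  ],
)

```text
t: 11.52
tcp_pos: [0.4942, 0.1557, 0.1154]
tool_rot: [0.998, 0.036, 0.041, 0.008]
force: [-2.8, 23.9, -2.7]
finger_gap: 0.001
```

Emit:
jog_arm(
  commands=[
    [0,0.1,-0.5,-0.05,0],
    [0,0.1,-0.5,-0.05,0],
    [0,0.1,-0.4,-0.05,0],
    [0,0,1.5,0,0],
    [60,0,2.5,3,0.05],
    [60,0,3,3,0.05],
    [60,0,0,0,0],
  ],
)

```text
t: 12.1
tcp_pos: [0.4944, 0.2283, 0.1798]
tool_rot: [0.996, 0.08, 0.042, -0.008]
force: [1.0, -0.4, 0.4]
finger_gap: 0.42
```

```bash
python3 - <<'E'
from h import *
st();s=manip.sense();print(Ro.from_quat(s['tool_rot']).as_matrix().round(3))
for c in('wrist','top'):
    p=snapshot(c)
    for n in('gauge','gauge_grip','gauge_tip','cradle'):print(n,[(np.round(d['centre'],4).tolist(),round(d['score'],2)) for d in models.pinpoint(p,n)[:2]])
    if c=='wrist': cv2.imwrite('pics/g1.png',p['image'][:,:,::-1])
E
```

```text
{'t': 12.1, 'q': [0.2249, 0.4606, 1.7504, 0.0057, 0.8445, 1.6315], 'tcp_pos': [0.4944, 0.2283, 0.1798], 'tool_rot': [0.9959, 0.0801, 0.0423, -0.0083], 'force': [1.0016, -0.4075, 0.4489], 'ft_torque': [-0.0193, 0.0236, -0.0071], 'finger_gap': 0.4204}
[[ 0.984  0.16   0.083]
 [ 0.159 -0.987  0.023]
 [ 0.086 -0.01  -0.996]]
gauge [([0.463, 0.319, 0.081], 0.73), ([0.2991, 0.5354, 0.02], 0.67)]
gauge_grip [([0.505, 0.33, 0.0808], 0.82), ([0.4607, 0.0141, -0.0028], 0.74)]
gauge_tip [([0.3331, 0.2989, 0.0788], 0.67), ([0.3359, 0.6644, 0.0298], 0.58)]
cradle [([0.4298, 0.3131, -0.0005], 0.68)]
gauge [([0.2966, 0.5356, 0.0199], 0.6)]
gauge_grip [([0.2829, 0.4955, 0.013], 0.97)]
gauge_tip [([0.3322, 0.6607, 0.0354], 0.83)]
cradle [([0.4281, 0.3159, 0.0027], 0.65)]
```

View pics/g1.png

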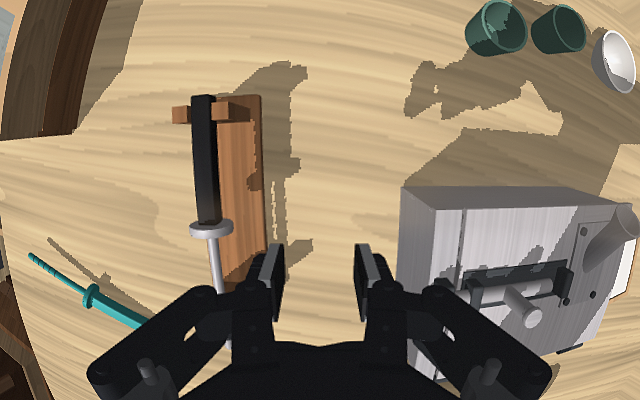

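Emit:
jog_arm(
  commands=[
    [60,0.3,3.5,0,0.01],
    [60,0.3,3.5,0,0.01],
    [60,0.3,2.5,0,0],
    [60,0,0,0,0],
    [60,0,0,0,0],
  ],
  squeeze=30,
)

```text
t: 13.02
tcp_pos: [0.4999, 0.3183, 0.1706]
tool_rot: [0.996, 0.084, 0.033, -0.006]
force: [-0.2, -1.0, -0.3]
finger_gap: 0.603
```

Emit:
jog_arm(
  commands=[
    [60,0.5,1.2,-2,0.005],
    [60,0,0,-3,0],
    [60,0,0,-2,0],
    [60,0,0,0,0],
  ],
)

```text
t: 13.35
tcp_pos: [0.5061, 0.3282, 0.0994]
tool_rot: [0.996, 0.086, 0.034, -0.006]
force: [-0.0, -0.7, -0.1]
finger_gap: 0.598
```

```bash
python3 - <<'E'
from h import *
st();s=manip.sense();p=snapshot('wrist')
for n in('gauge_grip','gauge'):print(n,[(np.round(d['centre'],4).tolist(),round(d['score'],2)) for d in models.pinpoint(p,n)[:2]])
im=p['image'][:,:,::-1].copy()
for X in ([.4545+.0494,.3185+.009,.089],[.461+.1162*.9,.318+.0206*.9,.089],[.461,.318,.1]):cv2.circle(im,tuple(int(v) for v in wproj(p,s,X)),3,(0,0,255),1)
cv2.imwrite('pics/g2.png',im)
E
```

```text
{'t': 13.35, 'q': [0.395, 0.6524, 1.6475, -0.0138, 0.7731, 1.8034], 'tcp_pos': [0.5061, 0.3282, 0.0994], 'tool_rot': [0.9957, 0.0858, 0.0342, -0.0058], 'force': [-0.019, -0.6674, -0.1157], 'ft_torque': [-0.0322, -0.0251, 0.0295], 'finger_gap': 0.598}
gauge_grip [([0.4627, 0.0116, -0.0051], 0.71), ([0.5062, 0.3299, 0.0768], 0.63)]
gauge [([0.46, 0.3202, 0.0804], 0.94), ([0.2989, 0.5363, 0.0175], 0.71)]
```

View pics/g2.png

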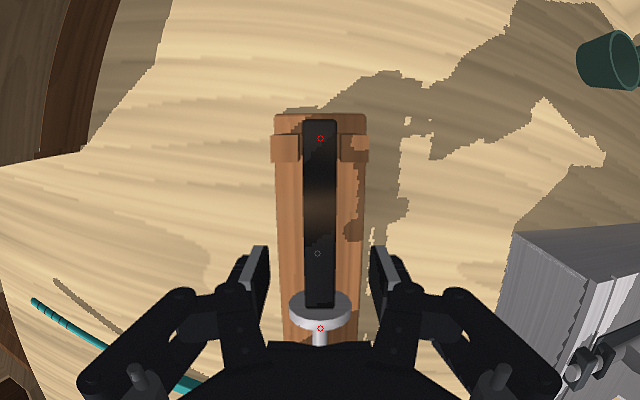

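The handle sits midway between the fingers at x≈319 and is parallel to them. Lower and grip.

Emit:
jog_arm(
  commands=[
    [60,0,0,-2,0],
    [60,0,0,-1.6,0],
    [60,0,0,-0.2,0],
    [20,0,0,0,0],
    [0,0,0,0,0],
    [0,0,0,0,0],
    [0,0,0,0,0],
  ],
  squeeze=80,
)

```text
t: 14.08
tcp_pos: [0.5159, 0.3299, 0.0761]
tool_rot: [0.995, 0.084, 0.047, -0.01]
force: [0.1, -0.8, -1.7]
finger_gap: 0.189
```

Emit:
jog_arm(
  commands=[
    [50,0,0,0,0],
    [50,0,0,0,0],
    [50,0,0,0,0],
  ],
  squeeze=40,
)

```text
t: 14.33
tcp_pos: [0.5171, 0.3305, 0.0784]
tool_rot: [0.995, 0.084, 0.049, -0.01]
force: [0.4, 0.0, 0.5]
finger_gap: 0.496
```

Emit:
jog_arm(
  commands=[
    [50,-0.5,0,-1,0],
    [50,-0.5,0,-1,0],
    [50,0,0,0,0],
  ],
)

```text
t: 14.58
tcp_pos: [0.5085, 0.3312, 0.0598]
tool_rot: [0.995, 0.084, 0.051, -0.011]
force: [0.4, -0.0, -0.4]
finger_gap: 0.5
```

Emit:
jog_arm(
  commands=[
    [25,-0.1,-0.2,0,0],
    [0,-0.05,0,-0.1,0],
    [0,-0.05,0,-0.1,0],
    [0,0,0,0,0],
    [0,0,0,0,0],
  ],
  squeeze=80,
)

```text
t: 15.0
tcp_pos: [0.5081, 0.3296, 0.0601]
tool_rot: [0.995, 0.085, 0.053, -0.011]
force: [0.5, -0.5, -2.5]
finger_gap: 0.193
```

Emit:
jog_arm(
  commands=[
    [0,0,0,1.5,0],
    [0,0,0,3,0],
    [0,0,0,4,0],
    [0,0,0,4,0],
    [0,0,0,4,0],
    [0,0,0,3.5,0],
    [0,0,0,0,0],
  ],
)

```text
t: 15.58
tcp_pos: [0.5042, 0.3272, 0.264]
tool_rot: [0.995, 0.084, 0.048, -0.01]
force: [1.2, 0.8, -0.7]
finger_gap: 0.201
```

Emit:
jog_arm(
  commands=[
    [0,2,-2,0,0],
    [0,2,-2,0,0],
    [0,2,-2,0,0],
    [0,2,-2,0,0],
    [0,2,-2,0,0],
    [0,2,-2.5,0,0],
    [0,2,-2.5,0,0],
    [0,2,-2.5,0,0],
  ],
)

```text
t: 16.25
tcp_pos: [0.6623, 0.151, 0.2624]
tool_rot: [0.995, 0.09, 0.046, -0.013]
force: [0.3, 1.1, -1.4]
finger_gap: 0.198
```

Emit:
jog_arm(
  commands=[
    [0,1.8,-2.5,0,0],
    [0,1.8,-2.5,0,0],
    [0,1.8,-2.5,0,0],
    [0,2,-2.5,0,0],
    [0,2,-2,0,0],
    [0,1,-0.5,0,0],
    [0,0,0,0,0],
  ],
)

```text
t: 16.83
tcp_pos: [0.7703, 0.0102, 0.2498]
tool_rot: [0.996, 0.085, 0.04, -0.012]
force: [-0.5, -0.0, -2.9]
finger_gap: 0.197
```

Emit:
jog_arm(
  commands=[
    [0,0,0,0,0],
    [0,0,0,0,0],
    [0,0,0,0,0],
    [0,0,0,0,0],
  ],
  squeeze=20,
)

```text
t: 17.17
tcp_pos: [0.7665, 0.0118, 0.245]
tool_rot: [0.996, 0.085, 0.035, -0.014]
force: [-0.3, -0.3, -1.9]
finger_gap: 0.197
```

```bash
python3 - <<'E'
from h import *
st();s=manip.sense();p=snapshot('wrist')
for n in('gauge_tip','gauge','gauge_grip','guide_tube'):print(n,[(np.round(d['centre'],4).tolist(),round(d['score'],2)) for d in models.pinpoint(p,n)[:2]])
q=snapshot('scene')
for n in('gauge_tip','gauge','guide_tube'):print(n,[(np.round(d['centre'],4).tolist(),round(d['score'],2)) for d in models.pinpoint(q,n)[:3]])
cv2.imwrite('pics/i1.png',np.hstack([cv2.resize(p['image'][60:400,150:490],(400,400)),cv2.resize(q['image'][60:260,150:350],(400,400))])[:,:,::-1])
E
```

```text
{'t': 17.1667, 'q': [-0.1468, 0.6921, 1.0687, 0.0444, 1.3194, 1.2444], 'tcp_pos': [0.7665, 0.0118, 0.245], 'tool_rot': [0.9957, 0.0848, 0.0349, -0.0139], 'force': [-0.3092, -0.346, -1.8526], 'ft_torque': [-0.0154, -0.0328, 0.0317], 'finger_gap': 0.1971}
gauge_tip [([0.3369, 0.6609, 0.0287], 0.83)]
gauge [([0.3, 0.5375, 0.0203], 0.88), ([0.72, -0.0002, 0.2666], 0.75)]
gauge_grip [([0.767, 0.0125, 0.266], 0.81), ([0.285, 0.4913, 0.0161], 0.69)]
guide_tube []
gauge_tip [([0.3386, 0.6587, 0.0315], 0.88)]
gauge [([0.7177, 0.0009, 0.2652], 0.95), ([0.2954, 0.5351, 0.0224], 0.9)]
guide_tube [([0.5443, -0.0281, 0.1656], 0.69)]
```

View pics/i1.png

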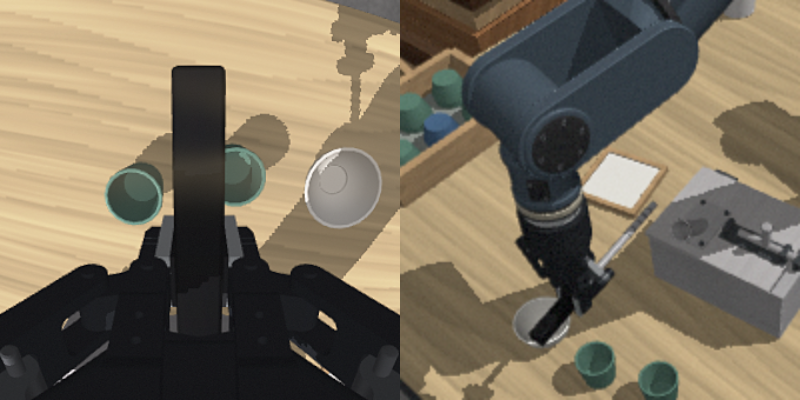

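Emit:
jog_arm(
  commands=[
    [0,0,0,-3.5,0],
    [0,0,0,-3.5,0],
    [0,0,0,-2,0],
    [0,0,0,0,0],
    [0,0,0,0,0],
  ],
  squeeze=25,
)

```text
t: 18.03
tcp_pos: [0.7702, 0.0101, 0.1577]
tool_rot: [0.996, 0.084, 0.041, -0.012]
force: [-0.1, -0.4, -1.3]
finger_gap: 0.194
```

Emit:
jog_arm(
  commands=[
    [0,0,0,-1.2,0],
    [0,-1.5,-0.25,-0.2,0],
    [0,-1.2,-0.2,0,0],
    [0,0,0,0,0],
    [0,0,0,0,0],
  ],
)

```text
t: 18.45
tcp_pos: [0.747, 0.005, 0.1478]
tool_rot: [0.995, 0.084, 0.046, -0.011]
force: [-0.5, 0.5, -0.9]
finger_gap: 0.195
```

```bash
python3 - <<'E'
from h import *
st();s=manip.sense();p=snapshot('wrist');q=snapshot('scene')
for c,n in((p,'gauge'),(q,'gauge'),(q,'gauge_tip'),(q,'guide_tube')):print(n,[(np.round(d['centre'],4).tolist(),round(d['score'],2)) for d in models.pinpoint(c,n)[:3]])
M=np.array([.546,-.0275,.166]);d=np.array([.985,.169,0]);g=np.array(s['tcp_pos'])-.0187*Ro.from_quat(s['tool_rot']).as_matrix()[:,2]
t=g-.175*d;print('grip',g.round(4),'tip',t.round(4),'u',(t-M)@d, 'lat',(t-M)@[-.169,.985,0])
im=q['image'].copy()
u=proj(q,t).astype(int);m=proj(q,M).astype(int);print(u,m)
c=im[m[1]-50:m[1]+50,m[0]-60:m[0]+60];c=cv2.resize(c,None,fx=6,fy=6,interpolation=cv2.INTER_CUBIC)
cv2.circle(c,tuple(int(v) for v in (u-m+[60,50])*6+3),4,(255,0,0),1);cv2.circle(c,(363,303),4,(0,255,0),1)
cv2.imwrite('pics/i2.png',c[:,:,::-1])
E
```

```text
{'t': 18.45, 'q': [-0.1602, 0.7466, 1.24, 0.0502, 1.0707, 1.2193], 'tcp_pos': [0.747, 0.005, 0.1478], 'tool_rot': [0.9953, 0.0844, 0.0464, -0.0111], 'force': [-0.4527, 0.4948, -0.8958], 'ft_torque': [0.0439, 0.0177, 0.0142], 'finger_gap': 0.1952}
gauge [([0.2988, 0.5378, 0.0173], 0.75), ([0.7007, -0.0038, 0.1701], 0.67), ([0.7473, 0.0034, 0.167], 0.54)]
gauge [([0.2977, 0.5321, 0.0238], 0.69)]
gauge_tip [([0.5737, -0.0256, 0.1691], 0.58), ([0.3409, 0.6605, 0.0349], 0.55)]
guide_tube [([0.4654, 0.0687, 0.1616], 0.63), ([0.5425, -0.0237, 0.1646], 0.58)]
grip [0.7453 0.0044 0.1665] tip [ 0.5729 -0.0252  0.1665] u 0.026932574526144216 lat -0.0022468880116262454
[284 180] [290 175]
```

View pics/i2.png

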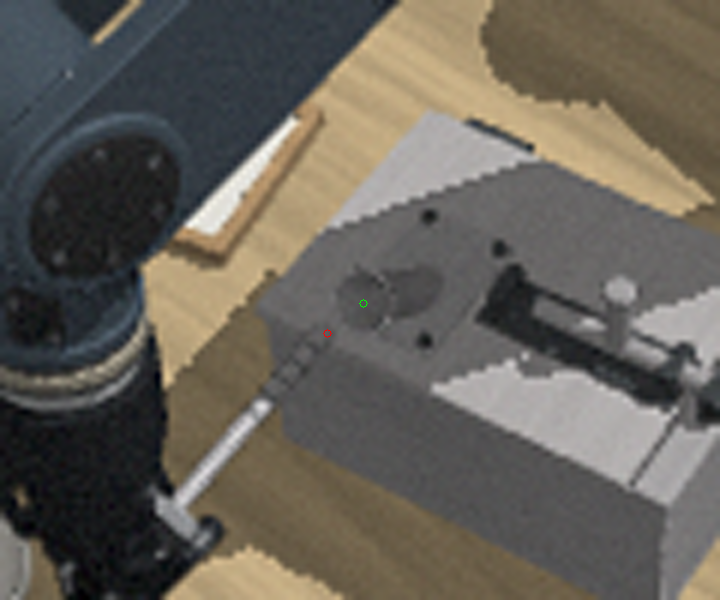

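The tip at (325,333) lines up with the mouth at (363,303), and the detections agree to 3 mm. I'll move in slowly with the gauge level and watch for contact.

Emit:
jog_arm(
  commands=[
    [0,-1.2,0,-0.3,0],
    [0,-1.2,-0.2,-0.1,0],
    [0,-1.0,-0.2,0,0],
    [0,0,0,0,0],
  ],
)

```text
t: 19.08
tcp_pos: [0.7139, 0.0015, 0.1428]
tool_rot: [0.995, 0.085, 0.047, -0.011]
force: [-0.6, 0.2, -2.5]
finger_gap: 0.195
```

Emit:
jog_arm(
  commands=[
    [0,-0.8,-0.15,0.1,0],
    [0,-0.5,-0.08,0.1,0],
  ],
)

```text
t: 19.25
tcp_pos: [0.7062, -0.0007, 0.1462]
tool_rot: [0.995, 0.084, 0.053, -0.011]
force: [9.1, 3.4, -3.6]
finger_gap: 0.196
```

Emit:
jog_arm(
  commands=[
    [0,-0.1,0,1.4,0],
    [0,-0.3,-0.05,1.4,0],
    [0,-0.3,-0.05,0,0],
  ],
  squeeze=20,
)

```text
t: 19.5
tcp_pos: [0.7072, -0.0015, 0.1775]
tool_rot: [0.995, 0.084, 0.062, -0.01]
force: [5.8, 2.4, -2.0]
finger_gap: 0.196
```

```bash
cat >> h.py <<'E'
def gz():
    s=manip.sense();R=Ro.from_quat(s['tool_rot']).as_matrix();g=np.array(s['tcp_pos'])-.0187*R[:,2]
    M=np.array([.546,-.0275,.166]);d=np.array([.985,.169,0]);l=np.array([-.169,.985,0])
    f=lambda X:[round(1000*float(v),1) for v in((X-M)@d,(X-M)@l,(X-M)[2])]
    print('t',s['t'],'grip ulz',f(g),'pitch',np.degrees(np.arcsin(R[0,2])).round(1),'roll',np.degrees(np.arcsin(R[2,1])).round(1),'yaw',np.arctan2(R[1,0],R[0,0]).round(3),'F',np.round(s['force'],1))
    for cam in('wrist','scene'):
        p=snapshot(cam)
        for n in('gauge','gauge_tip'):
            for r in models.pinpoint(p,n)[:3]:
                X=np.array(r['centre'])
                if np.linalg.norm(X-g)<.22:
                    v=(g-X)*(1);e=f(X);a=np.degrees(np.arctan2(v[2],v@d));print(cam,n,e,'dist',round(float(np.linalg.norm(v)),3),'angle',a.round(1),round(r['score'],2))
    return p
E
python3 -c "
from h import *
gz()"
```

```text
t 19.5 grip ulz [160.8, -1.8, 30.0] pitch 7.0 roll -0.5 yaw 0.167 F [ 5.8  2.4 -2. ]
wrist gauge [115.9, -1.5, 25.5] dist 0.045 angle 5.7 0.65
scene gauge [-13.5, 0.7, 3.8] dist 0.176 angle 8.5 0.74
scene gauge [110.6, -0.6, 20.2] dist 0.051 angle 11.0 0.59
scene gauge_tip [-14.9, -2.5, 2.7] dist 0.178 angle 8.8 0.71
```

Emit:
jog_arm(
  commands=[
    [0,-0.5,0,1.4,0],
    [0,-0.6,0.05,1.4,0],
    [0,-0.6,-0.05,1.1,0],
    [0,-0.6,-0.1,1.0,0],
    [0,-0.2,0,0,0],
  ],
)

```text
t: 20.22
tcp_pos: [0.6875, -0.0038, 0.2302]
tool_rot: [0.994, 0.084, 0.07, -0.008]
force: [6.0, 0.7, -2.5]
finger_gap: 0.194
```

```bash
python3 -c "
from h import *
gz()"
```

```text
t 20.2167 grip ulz [140.7, -0.6, 82.7] pitch 8.0 roll -0.2 yaw 0.169 F [ 6.   0.7 -2.5]
scene gauge [100.9, -0.8, 58.9] dist 0.046 angle 30.9 0.56
scene gauge_tip [-15.0, 1.8, 1.4] dist 0.176 angle 27.6 0.82
```

Emit:
jog_arm(
  commands=[
    [0,-0.7,-0.1,1.1,0],
    [0,-0.8,-0.1,1.0,0],
    [0,-0.6,-0.1,0.6,0],
    [0,-0.2,0,0,0],
  ],
)

```text
t: 20.85
tcp_pos: [0.6629, -0.0062, 0.2541]
tool_rot: [0.994, 0.084, 0.068, -0.009]
force: [5.3, 0.5, -2.1]
finger_gap: 0.199
```

```bash
python3 -c "
from h import *
gz()"
```

```text
t 20.85 grip ulz [116.2, 1.1, 106.6] pitch 7.7 roll -0.4 yaw 0.168 F [ 5.3  0.5 -2.1]
wrist gauge [86.6, 2.8, 79.4] dist 0.04 angle 42.5 0.65
scene gauge [-16.5, 2.7, -6.3] dist 0.174 angle 40.4 0.43
scene gauge_tip [-14.7, 1.7, -5.6] dist 0.172 angle 40.6 0.59
```

Emit:
jog_arm(
  commands=[
    [0,-0.1,-0.1,-0.8,0],
    [0,-0.7,-0.2,-0.8,0],
    [0,-0.8,-0.14,-0.65,0],
    [0,-0.8,-0.14,-0.65,0],
    [0,0,0,0,0],
  ],
  squeeze=30,
)

```text
t: 21.57
tcp_pos: [0.6267, -0.0117, 0.2136]
tool_rot: [0.995, 0.086, 0.051, -0.011]
force: [2.9, -0.0, -4.8]
finger_gap: 0.197
```

```bash
python3 -c "
from h import *
gz()"
```

```text
t 21.5667 grip ulz [80.2, 1.7, 66.2] pitch 5.7 roll -0.7 yaw 0.172 F [ 2.9 -0.  -4.8]
wrist gauge [48.7, -0.2, 40.1] dist 0.041 angle 39.6 0.86
scene gauge_tip [-1.8, 1.2, 0.9] dist 0.105 angle 38.5 0.69
```

Emit:
jog_arm(
  commands=[
    [0,-0.75,-0.14,-0.62,0],
    [0,-0.75,-0.14,-0.62,0],
    [0,-0.75,-0.14,-0.62,0],
    [0,-0.75,-0.14,-0.6,0],
    [0,-0.3,0,-0.2,0],
  ],
)

```text
t: 22.28
tcp_pos: [0.5973, -0.0169, 0.1909]
tool_rot: [0.995, 0.086, 0.058, -0.01]
force: [4.3, -0.9, -2.9]
finger_gap: 0.198
```

```bash
python3 -c "
from h import *
gz()"
```

```text
t 22.2833 grip ulz [50.2, 1.6, 43.5] pitch 6.5 roll -0.6 yaw 0.172 F [ 4.3 -0.9 -2.9]
wrist gauge [19.6, 3.3, 17.4] dist 0.04 angle 40.5 0.56
scene gauge [16.0, 0.2, 14.7] dist 0.045 angle 40.1 0.55
scene gauge_tip [-63.6, 107.9, -4.1] dist 0.163 angle 22.7 0.68
scene gauge_tip [-0.8, 1.6, -3.2] dist 0.069 angle 42.5 0.42
```

Emit:
jog_arm(
  commands=[
    [0,-0.7,-0.12,-0.6,0],
    [0,-0.7,-0.12,-0.6,0],
    [0,-0.3,-0.05,-0.3,0],
    [0,-0.3,-0.05,-0.3,0],
  ],
)

```text
t: 22.92
tcp_pos: [0.5813, -0.0197, 0.1758]
tool_rot: [0.994, 0.085, 0.063, -0.01]
force: [6.7, 4.5, 14.0]
finger_gap: 0.197
```

```bash
python3 -c "
from h import *
gz()"
```

```text
t 22.9167 grip ulz [33.7, 1.5, 28.4] pitch 7.1 roll -0.6 yaw 0.17 F [ 6.7  4.5 14. ]
wrist gauge [3.8, 0.4, 4.5] dist 0.038 angle 38.6 0.61
wrist gauge [40.9, 4.0, 31.9] dist 0.008 angle -153.9 0.19
scene gauge [-2.2, -0.0, -0.4] dist 0.046 angle 38.6 0.66
```

Emit:
jog_arm(
  commands=[
    [0,-0.5,-0.08,-0.4,0],
    [0,-0.4,-0.07,-0.35,0],
    [0,0,0,0,0],
  ],
  squeeze=40,
)

```text
t: 23.47
tcp_pos: [0.5828, -0.0204, 0.176]
tool_rot: [0.994, 0.084, 0.076, -0.009]
force: [-0.5, -0.4, -1.5]
finger_gap: 0.2
```

```bash
python3 -c "
from h import *
p=gz();m=proj(p,[.546,-.0275,.166]).astype(int)
cv2.imwrite('pics/c1.png',cv2.resize(p['image'][m[1]-50:m[1]+50,m[0]-60:m[0]+60],None,fx=5,fy=5,interpolation=cv2.INTER_CUBIC)[:,:,::-1])"
```

```text
t 23.4667 grip ulz [34.6, 0.6, 28.4] pitch 8.6 roll -0.3 yaw 0.168 F [-0.5 -0.4 -1.5]
wrist gauge [4.5, -0.1, 2.7] dist 0.04 angle 40.4 0.74
```

View pics/c1.png

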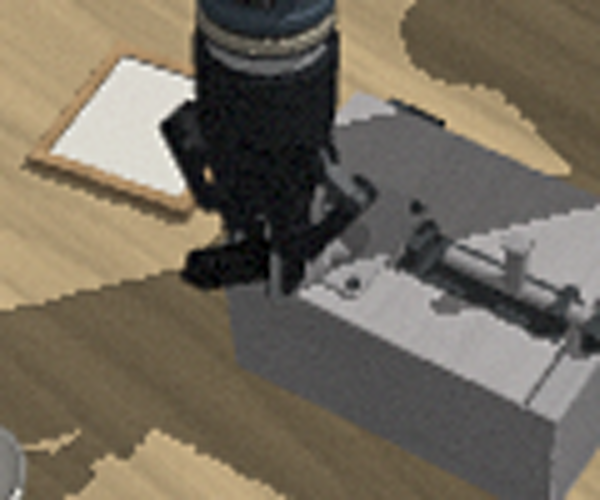

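The position didn't advance under a second push, and the axial distance of 44.8 mm matches the expected 45 mm, so the collar is seated. Drawing out along the axis.

Emit:
jog_arm(
  commands=[
    [0,0.75,0.13,0.64,0],
    [0,0.9,0.15,0.77,0],
    [0,0.9,0.15,0.77,0],
    [0,0.9,0.15,0.77,0],
    [0,0.9,0.15,0.77,0],
    [0,0,0,0,0],
  ],
)

```text
t: 24.27
tcp_pos: [0.6192, -0.013, 0.2071]
tool_rot: [0.994, 0.084, 0.062, -0.011]
force: [0.4, -0.0, -0.8]
finger_gap: 0.199
```

```bash
python3 -c "
from h import *
gz()"
```

```text
t 24.2667 grip ulz [72.2, 1.7, 59.7] pitch 6.9 roll -0.7 yaw 0.168 F [ 0.4 -0.  -0.8]
wrist gauge [40.5, 0.4, 33.7] dist 0.041 angle 39.3 0.88
scene gauge [35.0, 1.1, 28.4] dist 0.049 angle 40.0 0.77
```

Moving cleanly along the axis. Continuing until the rod is fully out.

Emit:
jog_arm(
  commands=[
    [0,0.9,0.14,0.77,0],
    [0,0.9,0.14,0.77,0],
    [0,0.9,0.14,0.77,0],
    [0,0.9,0.14,0.77,0],
    [0,0.9,0.14,0.77,0],
    [0,0.9,0.14,0.77,0],
    [0,0.9,0.14,0.77,0],
    [0,0.9,0.14,0.77,0],
  ],
)

```text
t: 25.23
tcp_pos: [0.6779, -0.003, 0.2565]
tool_rot: [0.995, 0.084, 0.045, -0.013]
force: [-1.1, 0.5, -1.6]
finger_gap: 0.196
```

```bash
python3 -c "
from h import *
gz()"
```

```text
t 25.2333 grip ulz [132.3, 1.5, 109.1] pitch 5.0 roll -1.1 yaw 0.167 F [-1.1  0.5 -1.6]
wrist gauge [98.8, 0.6, 85.6] dist 0.041 angle 35.0 0.86
scene gauge [99.7, 2.0, 83.2] dist 0.042 angle 38.5 0.69
scene gauge_tip [-3.3, 3.8, 4.2] dist 0.172 angle 37.7 0.74
```

Emit:
jog_arm(
  commands=[
    [0,1.0,0.15,0.9,0],
    [0,1.0,0.15,1.2,0],
    [0,0.5,0.1,3.0,0],
    [0,-0.4,2.5,1.5,0],
    [0,-1.4,2.5,0,0],
    [0,-1.6,2.5,0,0],
    [0,-1.6,2.0,0,0],
    [0,0,0,0,0],
  ],
)

```text
t: 26.2
tcp_pos: [0.6428, 0.0965, 0.3176]
tool_rot: [0.996, 0.08, 0.036, -0.015]
force: [-0.7, -0.3, -2.0]
finger_gap: 0.197
```

```bash
python3 -c "
from h import *
gz()"
```

```text
t 26.2 grip ulz [114.9, 105.3, 170.3] pitch 4.0 roll -1.4 yaw 0.159 F [-0.7 -0.3 -2. ]
wrist gauge [85.1, 105.7, 145.8] dist 0.039 angle 39.3 0.67
wrist gauge_tip [80.9, 103.7, 144.3] dist 0.043 angle 37.3 0.26
scene gauge [84.2, 103.1, 144.2] dist 0.04 angle 40.3 0.69
scene gauge_tip [-20.4, 105.8, 70.0] dist 0.168 angle 36.5 0.64
```

Emit:
jog_arm(
  commands=[
    [0,0.1,-0.8,-2.5,0],
    [0,0,0,-2.5,0],
    [0,0,0,-2.5,0],
    [0,0,0,-1,0],
    [0,0,0,0,0],
  ],
  squeeze=25,
)

```text
t: 26.92
tcp_pos: [0.6533, 0.0775, 0.2315]
tool_rot: [0.996, 0.074, 0.042, -0.013]
force: [-1.0, -0.6, -2.8]
finger_gap: 0.198
```

```bash
python3 -c "
from h import *
gz()"
```

```text
t 26.9167 grip ulz [121.8, 85.0, 84.1] pitch 4.7 roll -1.1 yaw 0.148 F [-1.  -0.6 -2.8]
wrist gauge [91.4, 83.9, 59.5] dist 0.039 angle 39.0 0.59
scene gauge [90.0, 85.0, 59.8] dist 0.04 angle 37.5 0.64
scene gauge_tip [-11.8, 89.0, -15.9] dist 0.167 angle 36.8 0.68
```

Emit:
jog_arm(
  commands=[
    [0,-1.0,-0.1,-1.0,0.01],
    [0,0,0,-1.0,0.01],
    [0,0.4,0.1,-1.0,0],
    [0,0.6,0.1,-1.0,0],
    [0,0.6,0.1,-1.0,0],
    [0,0,0,0,0],
  ],
  squeeze=20,
)

```text
t: 27.72
tcp_pos: [0.6675, 0.0812, 0.1914]
tool_rot: [0.995, 0.086, 0.054, -0.011]
force: [-1.1, -0.2, 1.1]
finger_gap: 0.199
```

```bash
python3 -c "
from h import *
gz()"
```

```text
t 27.7167 grip ulz [136.0, 86.3, 44.0] pitch 6.0 roll -0.8 yaw 0.172 F [-1.1 -0.2  1.1]
wrist gauge [99.3, 87.7, 24.1] dist 0.042 angle 28.4 0.66
scene gauge [97.1, 84.3, 22.1] dist 0.045 angle 29.4 0.51
scene gauge_tip [-16.1, 88.2, -39.9] dist 0.174 angle 28.9 0.48
```

Emit:
jog_arm(
  commands=[
    [0,0.2,0,-1.1,0],
    [0,0.2,0,-1.1,0],
    [0,0.1,0,-1.1,0],
    [0,0.1,0,-1.0,0],
    [0,0,0,-1.0,0],
    [0,0,0,-0.8,0],
    [0,0,0,0,0],
  ],
)

```text
t: 28.6
tcp_pos: [0.6815, 0.0814, 0.133]
tool_rot: [0.994, 0.085, 0.066, -0.011]
force: [1.3, 0.7, 3.0]
finger_gap: 0.199
```

```bash
python3 -c "
from h import *
gz()"
```

```text
t 28.6 grip ulz [149.4, 84.2, -14.5] pitch 7.4 roll -0.6 yaw 0.17 F [1.3 0.7 3. ]
wrist gauge [110.1, 84.8, -20.1] dist 0.04 angle 8.1 0.9
scene gauge [106.6, 83.8, -22.3] dist 0.044 angle 10.3 0.89
scene gauge_tip [-20.6, 85.8, -39.3] dist 0.172 angle 8.3 0.85
scene gauge_tip [146.9, 87.7, -12.4] dist 0.005 angle -40.1 0.26
```

Emit:
jog_arm(
  commands=[
    [0,0,0,-1.0,0],
    [0,0,0,-0.9,0],
    [0,0,0,-0.2,0],
    [0,0,0,0,0],
  ],
)

```text
t: 29.23
tcp_pos: [0.6836, 0.0815, 0.1147]
tool_rot: [0.994, 0.085, 0.069, -0.011]
force: [1.6, -0.2, 3.2]
finger_gap: 0.195
```

```bash
python3 -c "
from h import *
gz();gz()"
```

```text
t 29.2333 grip ulz [151.4, 84.0, -32.8] pitch 7.8 roll -0.5 yaw 0.17 F [ 1.6 -0.2  3.2]
wrist gauge [112.7, 84.4, -31.6] dist 0.039 angle -1.8 0.61
scene gauge [108.6, 81.7, -34.6] dist 0.043 angle 2.4 0.63
scene gauge_tip [-20.2, 84.8, -38.8] dist 0.172 angle 2.0 0.69
t 29.5333 grip ulz [151.3, 84.0, -32.0] pitch 7.9 roll -0.5 yaw 0.17 F [-0.   0.   2.6]
wrist gauge [109.7, 82.0, -30.9] dist 0.042 angle -1.5 0.77
scene gauge [108.2, 83.5, -34.9] dist 0.043 angle 3.9 0.8
scene gauge_tip [-22.1, 83.7, -35.9] dist 0.174 angle 1.3 0.61
scene gauge_tip [195.8, -29.1, -162.0] dist 0.178 angle 108.9 0.5
```

Emit:
jog_arm(
  commands=[
    [0,0,0,-0.5,0],
    [0,0,0,0,0],
  ],
)

```text
t: 30.0
tcp_pos: [0.6837, 0.0816, 0.1104]
tool_rot: [0.994, 0.085, 0.07, -0.011]
force: [-0.4, -0.0, 2.5]
finger_gap: 0.201
```

Emit:
jog_arm(
  commands=[
    [0,0,0,0,0],
    [0,0,0,0,0],
  ],
  squeeze=100,
)

```text
t: 30.17
tcp_pos: [0.6837, 0.0816, 0.11]
tool_rot: [0.994, 0.085, 0.07, -0.011]
force: [0.0, 0.8, 2.0]
finger_gap: 0.192
```

```bash
python3 -c "
from h import *
gz();gz()"
```

```text
t 30.1667 grip ulz [151.5, 84.0, -37.5] pitch 7.9 roll -0.5 yaw 0.17 F [0.  0.8 2. ]
wrist gauge [108.6, 82.4, -34.2] dist 0.043 angle -4.4 0.67
scene gauge [105.5, 82.3, -38.4] dist 0.046 angle 1.1 0.81
scene gauge_tip [-22.2, 84.5, -33.7] dist 0.174 angle -1.3 0.67
t 30.4667 grip ulz [151.4, 84.0, -37.3] pitch 7.9 roll -0.5 yaw 0.17 F [0.6 0.1 1.7]
wrist gauge [108.2, 83.0, -36.1] dist 0.043 angle -1.6 0.65
scene gauge [105.8, 84.2, -39.6] dist 0.046 angle 2.9 0.57
scene gauge_tip [-23.7, 83.7, -37.6] dist 0.175 angle 0.1 0.7
```

Emit:
jog_arm(
  commands=[
    [0,0,0,1.5,0],
    [0,0,0,3,0],
    [0,0,0,3.5,0],
    [0,0,0,3.5,0],
    [0,-0.3,-1.5,2,0],
    [0,-0.6,-3.5,0,0],
    [0,-0.7,-3.5,0,0],
    [0,-0.7,-3.5,0,0],
  ],
)

```text
t: 31.43
tcp_pos: [0.6562, -0.033, 0.2432]
tool_rot: [0.994, 0.091, 0.066, -0.013]
force: [0.2, -1.2, -2.0]
finger_gap: 0.193
```

Emit:
jog_arm(
  commands=[
    [0,-0.7,-3.5,0,0],
    [0,-0.7,-3.5,0,0],
    [0,-0.7,-3.5,0,0],
    [0,-0.7,-3.5,0,0],
    [0,-0.5,-3,0,0],
    [0,-0.5,-2,0,0],
    [0,0,0,0,0],
  ],
)

```text
t: 32.02
tcp_pos: [0.6118, -0.2381, 0.2378]
tool_rot: [0.994, 0.088, 0.065, -0.012]
force: [0.1, -0.0, -2.5]
finger_gap: 0.19
```

```bash
cat >> h.py <<'E'
def fin():
    s=manip.sense();R=Ro.from_quat(s['tool_rot']).as_matrix();g=np.array(s['tcp_pos'])-.0187*R[:,2]
    d=np.r_[R[:2,0],0];d/=np.linalg.norm(d);print('t',s['t'],'grip',g.round(4),'tip est',(g-.175*d).round(4),'pitch',np.degrees(np.arcsin(R[0,2])).round(1),'yaw',np.arctan2(R[1,0],R[0,0]).round(3),'F',np.round(s['force'],1),s['finger_gap'])
    out=[]
    for cam in('wrist','scene','top'):
        p=snapshot(cam);out.append(p)
        for n in('gauge','gauge_tip','tile_top'):
            for r in models.pinpoint(p,n)[:2]:
                X=np.array(r['centre']);v=g-X
                if n=='tile_top' or np.linalg.norm(v)<.22: print(cam,n,X.round(4),'angle',np.degrees(np.arctan2(v[2],v@d)).round(1),round(r['score'],2))
    return out
E
python3 -c "
from h import *
fin()"
```

```text
t 32.0167 grip [ 0.6094 -0.2387  0.2564] tip est [ 0.4371 -0.2694  0.2564] pitch 7.3 yaw 0.176 F [ 0.1 -0.  -2.5] 0.18983634255341073
wrist gauge [ 0.5681 -0.2493  0.2585] angle -2.9 0.62
wrist tile_top [ 0.4613  0.0168 -0.0027] angle 68.7 0.18
scene gauge [ 0.5665 -0.2408  0.2581] angle -2.3 0.85
scene gauge_tip [ 0.4393 -0.2651  0.2597] angle -1.1 0.54
scene tile_top [ 0.4477 -0.298   0.0102] angle 55.4 0.66
scene tile_top [0.4649 0.0728 0.1637] angle 46.6 0.32
top gauge [ 0.615  -0.2331  0.2558] angle 175.0 0.36
top tile_top [0.4646 0.0718 0.1671] angle 45.3 0.46
```

Emit:
jog_arm(
  commands=[
    [0,0.3,-1.5,-2.5,0],
    [0,0.3,-1.0,-2.5,0],
    [0,0.2,0,-2.5,0],
    [0,0,0,-2.5,0],
    [0,0,0,-2.5,0],
    [0,0,0,-2.5,0],
    [0,0,0,-1.2,0],
    [0,0,0,0,0],
  ],
)

```text
t: 33.28
tcp_pos: [0.6258, -0.2585, 0.0761]
tool_rot: [0.993, 0.093, 0.071, -0.008]
force: [-0.9, 0.0, -2.9]
finger_gap: 0.189
```

```bash
python3 -c "
from h import *
fin()"
```

```text
t 33.2833 grip [ 0.6232 -0.2591  0.0946] tip est [ 0.4512 -0.2915  0.0946] pitch 8.0 yaw 0.186 F [-0.9  0.  -2.9] 0.18925228124118135
wrist gauge [ 0.582  -0.2684  0.0948] angle -0.3 0.86
scene gauge [ 0.5815 -0.2705  0.0992] angle -6.1 0.79
scene gauge_tip [ 0.4525 -0.2938  0.0974] angle -0.9 0.7
scene tile_top [ 0.4513 -0.2966  0.0075] angle 26.3 0.67
top tile_top [ 0.4458 -0.2948 -0.0027] angle 28.3 0.51
top tile_top [ 0.4486 -0.2944  0.0069] angle 26.2 0.5
```

Emit:
jog_arm(
  commands=[
    [0,-0.2,-0.3,-1.5,0],
    [0,-0.1,-0.2,-1.5,0],
    [0,-0.1,-0.1,-0.7,0],
    [0,0,0,0,0],
    [0,0,0,0,0],
    [0,0,0,0,0],
  ],
)

```text
t: 34.38
tcp_pos: [0.6246, -0.2665, 0.0437]
tool_rot: [0.993, 0.093, 0.075, -0.005]
force: [0.2, -0.2, -2.2]
finger_gap: 0.191
```

```bash
python3 -c "
from h import *
p=fin();im=p[1]['image'][60:300,130:450];cv2.imwrite('pics/f1.png',cv2.resize(im,None,fx=2.4,fy=2.4,interpolation=cv2.INTER_CUBIC)[:,:,::-1])
for n in('cup_a','bowl','bolt_knob'):print(n,[(np.round(d['centre'],3).tolist(),round(d['score'],2)) for d in models.pinpoint(p[1],n)[:2]])
"
```

```text
t 34.3833 grip [ 0.6218 -0.267   0.0622] tip est [ 0.4499 -0.2996  0.0622] pitch 8.5 yaw 0.187 F [ 0.2 -0.2 -2.2] 0.19128142553228808
wrist gauge [ 0.5826 -0.2757  0.063 ] angle -1.2 0.85
scene gauge [ 0.5754 -0.2761  0.0591] angle 3.7 0.73
scene gauge_tip [ 0.6222 -0.2638  0.0626] angle -156.5 0.62
scene gauge_tip [ 0.4495 -0.3001  0.0592] angle 1.0 0.58
scene tile_top [ 0.4461 -0.2944  0.0098] angle 16.4 0.94
top tile_top [ 0.4451 -0.295   0.0054] angle 17.6 0.85
cup_a [([0.71, 0.076, 0.0], 0.95), ([0.742, -0.023, 0.001], 0.76)]
bowl [([0.452, -0.298, 0.06], 0.38)]
bolt_knob [([0.469, 0.07, 0.164], 0.71)]
```

View pics/f1.png

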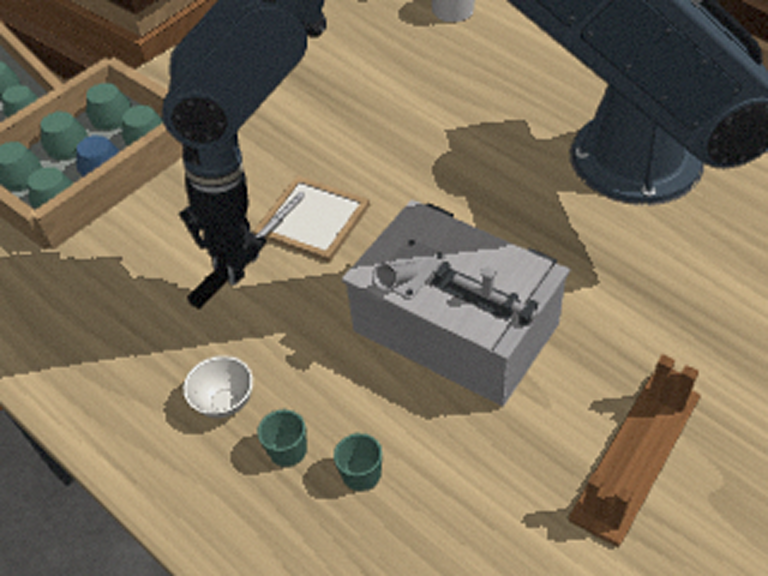

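The final view shows the gauge level over the tile. The cups and bowl are in place, and the bolt is through its keeper. One small centring correction, then hand in.

Emit:
jog_arm(
  commands=[
    [0,-0.2,0.5,-0.8,0],
    [0,-0.1,0.15,-0.3,0],
    [0,0,0,0,0],
    [0,0,0,0,0],
    [0,0,0,0,0],
  ],
)

```text
t: 35.55
tcp_pos: [0.6206, -0.2588, 0.0306]
tool_rot: [0.993, 0.093, 0.074, -0.006]
force: [0.6, 1.0, -1.3]
finger_gap: 0.195
```

```bash
python3 -c "
from h import *
fin();print(np.round(manip.sense()['qd'],3))"
```

```text
t 35.55 grip [ 0.6179 -0.2592  0.0491] tip est [ 0.446  -0.2918  0.0491] pitch 8.4 yaw 0.187 F [ 0.6  1.  -1.3] 0.19497934822039226
wrist gauge [ 0.5785 -0.2673  0.0496] angle -0.7 0.59
scene gauge [ 0.576  -0.2653  0.0468] angle 3.1 0.64
scene gauge_tip [ 0.4481 -0.2914  0.0477] angle 0.5 0.58
scene tile_top [ 0.4469 -0.2953  0.0097] angle 12.7 0.69
top tile_top [ 0.5477 -0.028   0.17  ] angle -77.9 0.71
top tile_top [ 0.4478 -0.2978  0.0093] angle 12.9 0.59
[-0.     0.003  0.001  0.     0.001  0.   ]
```

Emit:
jog_arm(
  commands=[
    [0,0,-0.4,0,0],
    [0,0,0,0.1,0],
    [0,0,0,0,0],
    [0,0,0,0,0],
    [0,0,0,0,0],
  ],
)

```text
t: 36.57
tcp_pos: [0.621, -0.2638, 0.0323]
tool_rot: [0.993, 0.093, 0.075, -0.005]
force: [-0.3, -0.1, -1.4]
finger_gap: 0.19
```

```bash
python3 -c "
from h import *
fin();print(np.round(manip.sense()['qd'],3));print(workorder.sign_off())"
```

```text
t 36.5667 grip [ 0.6182 -0.2643  0.0508] tip est [ 0.4463 -0.2969  0.0508] pitch 8.5 yaw 0.187 F [-0.3 -0.1 -1.4] 0.19047430970292373
wrist gauge [ 0.5778 -0.2744  0.0504] angle 0.5 0.75
scene gauge [ 0.5732 -0.2737  0.0482] angle 3.2 0.66
scene gauge_tip [ 0.4482 -0.2959  0.0473] angle 1.2 0.72
scene tile_top [ 0.4501 -0.2943  0.0103] angle 13.3 0.74
top tile_top [ 0.4432 -0.2971  0.008 ] angle 13.5 0.75
[-0.001 -0.001 -0.001 -0.    -0.002 -0.001]
the job is handed in; nothing more can be done
None
```

The level reading is taken and the job is handed in at about 37 s on the robot's clock; no verdict was reported.

**What I did**
- **Bolt:** I slid it towards its keeper until it stopped, then pushed again from behind with shut fingers.
- **Dip:** I took the gauge from the cradle and pivoted it in a light grip against the tube's flared mouth to about 40°. I then pushed it down the tube until the collar stopped.
- **Present:** I drew the gauge out, levelled it by pressing the rod flat on the tank lid, and carried it over the tile.

**Last checks**
- **Gauge:** the tip is within about 3 mm of the tile's middle and about 4 cm above it. Most angle estimates are within about 1° of level. The arm is still, with no contact force beyond the gauge's own weight.
- **Collar:** it did not move under a second push. The grip point was 44.8 mm from the mouth, against 45 mm expected.
- **Surroundings:** the last picture shows the cups and bowl standing where they were. The cups' positions were re-measured and agree; the bowl was only checked by eye.

**Doubts**
- **Bolt travel:** it moved only about 20 to 26 mm, not the full 40 mm, before the stop, so I took it to have started partly drawn. The knob held at about 50 to 75 N against its usual 3 N, and pictures show the bolt through the keeper.
- **Angle reading:** one scene-camera estimate gave about 3° tip-down, disagreeing with the others.
- **Tool lean:** the gripper leans about 8° from vertical.

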